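# Seat the discharge plug, free the sagging gate bolt and hold the bench guard ajar

## Task

First press the orange discharge plug down until it is fully home in its grey socket, so the board inside the bench guard is safe. Then take the red handle of the gate's sagging bolt, lift it over the keeper's bent lip while drawing it clear, and pull the gate towards you until its free edge stands about 8 cm out. The gate springs shut, so finish while still gripping the bolt's handle and holding the gate still at that opening; leave the spool, the multimeter and the jar where they are.

Things in the scene. Friction and masses are not known exactly. Their poses are not given: they have to be found in the camera images.
- guard: bench guard fixed on the bench: grey base 350 mm wide, aluminium posts 130 mm high, clear walls, a green circuit board inside, yellow-framed clear gate in front. Origin at bench level in the gate's plane, mid-width. x points into the guard (away from the robot, square to the closed gate), y along the closed gate from the latch post (y -155 mm) to the hinge post (y +160 mm), z up. Place, yaw vary
- gate_hinge (a point): point on the gate's upright hinge line, 148 mm above the bench (guard x 0, y +140 mm); axes as the guard's. The gate's free edge is 270 mm from this line
- gate (a joint): gate angle in rad, 0 closed, positive as the free edge swings out of the guard towards the robot (guard -x), up to 1.2. A spring pulls it shut with 0.24 N m at 0, rising to 0.38 N m at 0.35 rad. Free edge 80 mm out is 0.30 rad. The bolt blocks it until drawn clear of the keeper
- bolt: barrel bolt loose in two tall guides on the gate's top rail: steel rod 12 mm thick, 231 mm long, along its y axis, its latch-side tip (116 mm from the handle) turned down to 14 mm below the rod's axis; red upright handle; about 160 g. Origin on the rod's axis under the handle, 148 mm above the bench at rest; axes as the guard's, turning with the gate. It slides only along the rail and up and down
- bolt_grip (a point): point to grip on the bolt's red handle, a round upright post 16 mm in diameter, from 8 to 72 mm above the rod's axis, with a 22 mm wide, 5 mm thick cap on top. This point is 52 mm above the rod's axis, 25 mm below the top of the cap, 200 mm above the bench at rest; the guides' tops are 26 mm below it. 185 mm from the hinge line with the bolt shot, less by bolt_draw
- bolt_draw (a joint): how far the bolt is drawn along the rail towards the hinge (guard +y), m, 0 fully shot to 0.040 end stop; friction 1.5 N. Left down, it catches on the keeper's lip at 0.008. Its tip is clear of lip and keeper above 0.022
- bolt_lift (a joint): how far the bolt is lifted in its guides, m, 0 sagging at rest (it falls back by its weight) to 0.014 end stop. The nose clears the lip above 0.007; 0.010 is a good height, until the bolt is drawn beyond 0.022
- keeper: bent keeper on top of the latch post: two steel cheeks 18 mm apart and a brass lip, bent up at its gate-side mouth, that stands 7 mm in the way of the bolt's nose. Fixed to the guard; origin and axes are the guard's; lip at y -141 mm, its top 141 mm above the bench; cheeks from y -170 to -139 mm, tops 164 mm high
- plug_top (a point): centre of the top face of the orange discharge plug: cap 34 mm in diameter, 24 mm high, with a white disc on top, standing upright in a grey socket block 75 x 75 x 45 mm fixed to the bench. Top face 83 mm above the bench at plug = 0, 71 mm when home. The block stands to the robot's left or right; its place varies
- plug (a joint): how far the plug is pressed down, m: starts at 0 to 0.005, fully home (firm stop, cap all but touching the block) at 0.012. Moves under 6 N or more plus some drag, and stays where it is left
- spool_mid (a point): centre of a loose white plastic solder spool, 52 mm in diameter, 40 mm high, on the bench, on the other side from the socket: not to be moved
- meter_mid (a point): centre of a loose yellow multimeter, 85 x 175 x 36 mm, lying left of the guard: not to be moved
- jar_mid (a point): centre of a loose clear jar with a blue cap, 56 mm in diameter, 70 mm high, right of the guard: not to be moved
Not all that is in view belongs to the job. Leave any brown, pink or yellow look-alike of the part that bears plug_top alone.

How it is judged:
By the outcome, as a careful person would: the job done as asked, in the order asked, and still so for the second after the job is handed in, while the arm keeps its last pose, push and grip.
It also fails if it takes over 56 s, if anything falls off the work surface, if the arm or the gripper's body presses on something with over 40 N, if the wrist force passes 120 N, or if a joint passes its speed limit or range.

## Robot

A 7-joint arm with a two-finger parallel gripper is mounted at the origin on the work surface. World frame = base frame: x ahead of the robot, y to its left, z up, the work surface at z = 0. Lengths are in m, angles in rad, forces in N, time in s.
With the tool pointing down it reaches from about 0.425 to 0.975 m from the base axis. Payload 16.7 kg.
Tool frame: the origin (TCP) lies on the centre line of the jaws, within the pads' length; the fingertips stand 11 mm ahead of it and the grasp point (between the pads) lies 8 mm behind it; z points along the fingers, y is the line along which they close (so a half turn about z gives the same grasp; the last joint's range is limited). The gripper opens to 85 mm and grips with 20 to 120 N. Pads are 22 mm wide; open, the fingers measure 114 mm over their backs; the gripper's body (76 mm by 85 mm) begins 54 mm behind the grasp point. The pads swing forward as they close: fully open they stand 13 mm farther back than shut.
Start: joints at [1.177, 0.426, 0.074, 1.606, -0.034, 1.111, -0.067], TCP at [0.164, -0.655, 0.242] pointing down, gripper open.
Joint ranges: [-2.85, 2.85], [-0.5, 2.14], [-1.23, 1.37], [0.21, 2.46], [-1.02, 4.16], [0.16, 2.05], [-2.73, 2.73]. Speed limits (rad/s): [1.89, 1.89, 2.39, 2.39, 3.01, 3.01, 3.01].

## Interface

Orientations are given as [roll, pitch, yaw] about the fixed x, y, z axes, in that order (R = Rz(yaw) Ry(pitch) Rx(roll)).
In Python, from station import ctrl, eyes, ticket gives the robot as it stands. The module is installed in compiled form; this text tells all that it offers.
- The arm moves only by the tool jog_arm, never from a script. Its argument "motion" is a list of rows, each a list of 3 entries, a list of its own where there are three numbers: the turn, a rotation vector about the tool's x, y, z in degrees, then the shift along the tool's x, y, z in m, then the opening in per cent of the stroke, from 0 (shut) to 100 (fully open). In form: [[[ax, ay, az], [tx, ty, tz], fingers], ...]. A call has 1 to 12 rows; each row shifts and turns the commanded pose from where the row before left it, along the tool's axes as they then stand; what a row does not reach is not made up. A row lasts 1/12 s, in which the tool goes at most 41.7 mm and 7.16 degrees, less where a joint would pass 70% of its speed; a pose out of reach is approached as far as the arm can. A call with a gripper value outside its range is refused whole. The fingers move at their own pace and stop on an object; "newtons" is the grip in N (left out, the last holds). Time passes only in rows, so rows that do not move let the fingers close. It gives the time, the measured TCP pose, the force, the opening and the grip force at its end, in the units of the state.
- ctrl.get_state(): the state, without advancing time (a new reading comes with each control period).
- eyes.snapshot(name): name is "scene" or "top" or "wrist"; returns (picture, depth): 480x640x3 uint8, blue, green, red; 480x640 float32, m along the optical axis (not along the pixel's ray), 0 where there is no reading.
- eyes.calibration(name): a dict with "fovy" (degrees; the focal length in pixels is half the picture's height over the tangent of half this angle, whatever the lens; pixels are square), "cx", "cy" (the principal point, pixels), "xyz" and "rotation" of the camera in the world. Camera axes: x right, y up, looking along -z (the intrinsics and any distortion apply to the point x, -y, -z); pixel columns grow to the right and rows downward; lengths in m; the calibration is good to about 2 mm. A picture is of the moment at which its call begins: read the wrist's pose just before it. calibration takes no time and is no camera call; for the wrist camera it gives the pose at the moment of the call.
- ticket.close_job(): hands the job in; it is judged then, once.
The state is a dict: "clock": time; "joints": joint angles; "joint_vel": joint speeds; "effort": joint torques, N m; "tcp_pos": TCP position; "tcp_rot": TCP orientation; "force": force on the tool from outside, world axes, zero at the start; "moment": the same for the moment, N m; "grip_width": finger opening in m; "finger_force": force on a finger pad.
Only numpy, scipy, OpenCV 4.12 (cv2) and the standard library are available. Lean on these libraries where they do the work, as an engineer would, in place of code of your own. Each camera call takes 0.05 s, during which the arm holds its last target. There are 200 camera calls.

## Working session

There is one attempt and no reset: what is moved stays moved. The work goes in short steps, Python scripts to look and compute and a tool call to move; the robot and the scene stay as the last step left them, time stands still between calls to the robot, and variables do not carry over. Pictures are saved under pics/ and viewed, at most 10 in all, crops included, and the job is handed in when it is done.

Besides the shell and the picture viewer there is one more tool, called after "Call:" as a command line: name --argument value ..., lists and objects as JSON in quotes. jog_arm: Moves the arm, as the interface text tells. Its arguments: {"type":"object","properties":{"motion":{"type":"array"},"newtons":{"type":"number"}},"required":["motion"]}

```bash
mkdir -p pics
cat > h.py <<'E'
import numpy as np, cv2
from station import ctrl, eyes, ticket
from scipy.spatial.transform import Rotation as R
def snap(n):
    c=eyes.calibration(n); p,d=eyes.snapshot(n); return p,d,c
def rot(c):
    r=np.array(c["rotation"],float)
    return r if r.shape==(3,3) else R.from_euler('xyz',r).as_matrix()
def cloud(d,c):
    f=240/np.tan(np.radians(c["fovy"])/2)
    v,u=np.mgrid[0:480,0:640]
    P=np.stack([(u-c["cx"])/f*d,-(v-c["cy"])/f*d,-d],-1)
    return P@rot(c).T+np.array(c["xyz"])
E
python3 - <<'E'
from h import *
print(ctrl.get_state())
for n in("scene","top"):
    p,d,c=snap(n); print(n,c); cv2.imwrite(f"pics/{n}0.png",p); np.savez(f"{n}0.npz",p=p,d=d,W=cloud(d,c))
E
```

```text
{'clock': 0.0, 'joints': array([ 1.17649865,  0.42675046,  0.07383992,  1.60660541, -0.03410491,
        1.11080855, -0.06708533]), 'joint_vel': array([-0.00095684, -0.00157199, -0.00062908, -0.00157141, -0.00022025,
        0.00071097,  0.00015076]), 'effort': array([-2.64031609e-03, -9.49837303e+01,  3.75931397e+00, -4.63528061e+01,
        1.91082089e-02,  9.94242757e-03, -3.50650248e-05]), 'tcp_pos': array([ 0.16347751, -0.65449558,  0.24159865]), 'tcp_rot': array([-3.14028306e+00,  8.95147767e-05,  2.44788609e-01]), 'force': array([ 0.39283662, -0.5352675 ,  0.21793501]), 'moment': array([0.01427316, 0.0130357 , 0.0078094 ]), 'finger_force': 0.0, 'grip_width': 0.08515205859021076}
scene {'fovy': 55.42580059522724, 'cx': 322.97320004840907, 'cy': 249.04720218561653, 'xyz': array([ 0.75835201, -0.51193348,  0.97662082]), 'rotation': array([0.63778552, 0.00609561, 0.51520247])}
top {'fovy': 57.09166317838763, 'cx': 309.6068961838826, 'cy': 243.17686671022943, 'xyz': array([ 0.25442419, -0.0059223 ,  1.24586208]), 'rotation': array([ 0.18740683,  0.0039168 , -1.597377  ])}
```

View pics/scene0.png

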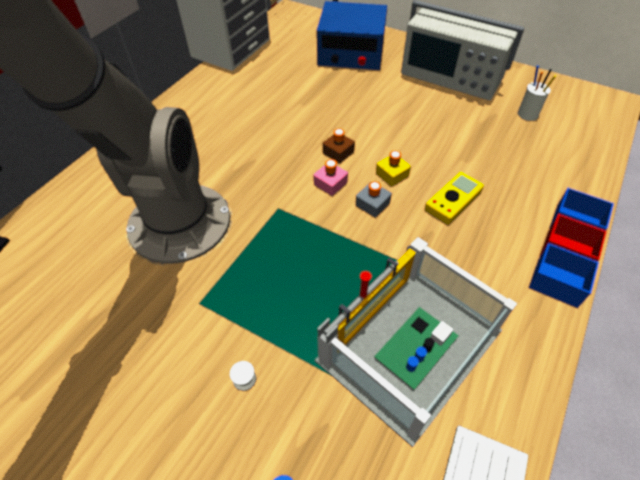

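View pics/top0.png

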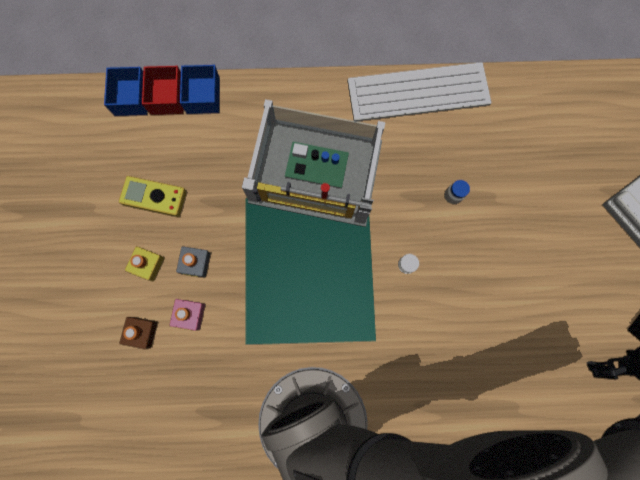

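The scene view shows the grey socket with its orange plug at (373,190) and the red bolt handle at (365,276). In the top view they are at (190,260) and (325,190), the spool is at (410,263), the meter at (153,196) and the jar at (459,190).

Run:
```python
from h import *
for n,(pu,pv),(hu,hv) in(("scene",(373,190),(365,276)),("top",(190,260),(325,190))):
    z=np.load(n+"0.npz");p,d,W=z["p"].astype(int),z["d"],z["W"]
    b,g,r=p[...,0],p[...,1],p[...,2]
    def reg(name,m,u,v,s=22,f=lambda q:np.median(q,0)):
        M=np.zeros_like(m);M[v-s:v+s,u-s:u+s]=m[v-s:v+s,u-s:u+s];M&=d>0
        q=W[M]; print(n,name,len(q),q.min(0).round(3) if len(q) else'',q.max(0).round(3) if len(q) else'',f(q).round(4) if len(q) else'')
        return q
    reg("white",(b>150)&(r>150),pu,pv,12)
    reg("orange",(r>120)&(b<130)&(r>g+40),pu,pv,14)
    q=reg("block",(abs(r-b)<45)&(r<140),pu,pv,24)
    top=q[(q[:,2]>.035)&(q[:,2]<.055)]
    print(cv2.minAreaRect((top[:,:2]*1000).astype(np.float32)),len(top))
    h=reg("red",(r>120)&(g<60)&(b<60),hu,hv,22)
    print("redtop",np.median(h[h[:,2]>.215],0), len(h))
    # yellow gate top rail
    m=(r>130)&(g>90)&(b<80)&(W[...,2]>.1)&(W[...,2]<.16)&(d>0)&(W[...,0]>.4)
    q=W[m];print("yellow",len(q))
    if len(q)>20:
        xy=q[:,:2];e=np.linalg.svd(xy-xy.mean(0),full_matrices=False)[2][0];print(xy.mean(0),e,((xy-xy.mean(0))@e).min(),((xy-xy.mean(0))@e).max(),np.median(q[:,2]))
    m=(W[...,2]>.10)&(W[...,2]<.25)&(d>0)&(W[...,0]>.45)&(W[...,0]<1.1)&(abs(W[...,1])<.4)
    q=W[m];print(cv2.minAreaRect((q[:,:2]*1000).astype(np.float32)),len(q))
```

```text
scene white 43 [0.431 0.312 0.074] [0.452 0.336 0.081] [0.4413 0.3224 0.0779]
scene orange 283 [ 0.357  0.303 -0.006] [0.458 0.436 0.082] [3.995e-01 4.022e-01 1.000e-04]
scene block 618 [0.402 0.276 0.003] [0.483 0.353 0.07 ] [0.4533 0.298  0.0422]
((443.763916015625, 317.73211669921875), (76.45561218261719, 71.65011596679688), 78.03726196289062) 401
scene red 90 [ 0.526 -0.057 -0.001] [0.594 0.109 0.227] [ 0.5838 -0.0466  0.2246]
redtop [ 0.58430229 -0.04675034  0.22469811] 90
yellow 576
[0.61431393 0.09809705] [-0.14471692 -0.9894731 ] -0.8702763587316692 0.23217875353115972 0.12958534878360461
((705.2191162109375, -27.116058349609375), (346.0960693359375, 262.1649169921875), 76.69731140136719) 4954
top white 40 [0.434 0.311 0.073] [0.451 0.328 0.082] [0.4421 0.3202 0.0764]
top orange 59 [0.426 0.303 0.067] [0.459 0.336 0.081] [0.4412 0.3187 0.0761]
top block 718 [ 0.399  0.276 -0.006] [0.493 0.373 0.065] [0.4352 0.3068 0.0431]
((441.5856628417969, 320.6132507324219), (76.74972534179688, 75.5037841796875), 78.86837005615234) 578
top red 55 [ 0.574 -0.058  0.22 ] [ 0.594 -0.038  0.227] [ 0.5853 -0.0477  0.2235]
redtop [ 0.58533924 -0.04774599  0.22346568] 55
yellow 269
[0.60155634 0.03653441] [-0.25980565 -0.96566093] -0.09309164694127742 0.1678243358349908 0.12919410267115583
((705.8895263671875, -26.766983032226562), (345.2525634765625, 263.2371826171875), 76.79026794433594) 2816
```

Call:
jog_arm --motion '[[[0, 0, -6.5], [0, 0, -0.01], 0], [[0, 0, -6.5], [0, 0, -0.01], 0], [[0, 0, -6.5], [0, 0, -0.01], 0], [[0, 0, -6.5], [0, 0, -0.01], 0], [[0, 0, -6.5], [0, 0, -0.01], 0], [[0, 0, -6.5], [0, 0, -0.01], 0], [[0, 0, -6.5], [0, 0, -0.01], 0], [[0, 0, -6.5], [0, 0, -0.01], 0], [[0, 0, -6.5], [0, 0, -0.01], 0], [[0, 0, -4.2], [0, 0, 0], 0]]'

```text
clock: 0.93
tcp_pos: [0.1637, -0.6553, 0.3341]
tcp_rot: [3.141, 0.002, 1.345]
force: [-0.5, 0.1, 0.0]
grip_width: -0.0001
finger_force: 0.0
```

Call:
jog_arm --motion '[[[0, 0, 0], [0.035, 0.0205, 0], 0], [[0, 0, 0], [0.035, 0.0205, 0], 0], [[0, 0, 0], [0.035, 0.0205, 0], 0], [[0, 0, 0], [0.035, 0.0205, 0], 0], [[0, 0, 0], [0.035, 0.0205, 0], 0], [[0, 0, 0], [0.035, 0.0205, 0], 0], [[0, 0, 0], [0.035, 0.0205, 0], 0], [[0, 0, 0], [0.035, 0.0205, 0], 0], [[0, 0, 0], [0.035, 0.0205, 0], 0], [[0, 0, 0], [0.035, 0.0205, 0], 0], [[0, 0, 0], [0.035, 0.0205, 0], 0], [[0, 0, 0], [0.035, 0.0205, 0], 0]]'

```text
clock: 1.93
tcp_pos: [0.5003, -0.3009, 0.3323]
tcp_rot: [-3.141, 0.0, 1.339]
force: [1.0, -1.0, 0.6]
grip_width: -0.0002
finger_force: 0.0
```

Call:
jog_arm --motion '[[[0, 0, 0], [0.035, -0.0022, 0], 0], [[0, 0, 0], [0.035, -0.0022, 0], 0], [[0, 0, 0], [0.035, -0.0022, 0], 0], [[0, 0, 0], [0.035, -0.0022, 0], 0], [[0, 0, 0], [0.035, -0.0022, 0], 0], [[0, 0, 0], [0.035, -0.0022, 0], 0], [[0, 0, 0], [0.035, -0.0022, 0], 0], [[0, 0, 0], [0.035, -0.0022, 0], 0], [[0, 0, 0], [0.035, -0.0022, 0], 0], [[0, 0, 0], [0.035, -0.0022, 0], 0]]'

```text
clock: 2.77
tcp_pos: [0.5582, 0.0447, 0.3323]
tcp_rot: [-3.142, 0.0, 1.339]
force: [0.7, -0.8, 0.4]
grip_width: 0.0002
finger_force: 0.0
```

Call:
jog_arm --motion '[[[0, 0, 0], [0.0295, -0.022, 0], 0], [[0, 0, 0], [0.0295, -0.022, 0], 0], [[0, 0, 0], [0.0295, -0.022, 0], 0], [[0, 0, 0], [0.0295, -0.022, 0], 0], [[0, 0, 0], [0.0295, -0.022, 0], 0], [[0, 0, 0], [0.0295, -0.022, 0], 0], [[0, 0, 0], [0.0295, -0.022, 0], 0], [[0, 0, 0], [0.0295, -0.022, 0.02], 0], [[0, 0, 0], [0, 0, 0.04], 0], [[0, 0, 0], [0, 0, 0.03], 0], [[0, 0, 0], [0, 0, 0.03], 0], [[0, 0, 0], [0, 0, 0.0], 0]]'

```text
clock: 3.77
tcp_pos: [0.4392, 0.3112, 0.2073]
tcp_rot: [-3.136, 0.005, 1.34]
force: [-0.7, -0.8, -1.3]
grip_width: 0.0002
finger_force: 0.0
```

Run:
```python
from h import *
s=ctrl.get_state();print(s["tcp_pos"],s["tcp_rot"],s["joints"].round(2))
p,d,c=snap("wrist");cv2.imwrite("pics/w1.png",p);W=cloud(d,c).reshape(480,640,3);np.savez("w1.npz",p=p,d=d,W=W)
b,g,r=[p[...,i].astype(int) for i in range(3)]
m=(W[...,2]>.06)&(W[...,2]<.1)&(abs(W[...,0]-.44)<.05)&(abs(W[...,1]-.32)<.05)&(d>0)
q=W[m];print(len(q),q.min(0),q.max(0),np.median(q,0))
w=m&(r>150)&(b>130);q=W[w];print("white",len(q),np.median(q,0) if len(q) else'')
```

```text
[0.43923386 0.31115816 0.20733902] [-3.13617867  0.00529528  1.33971028] [-0.1   0.33 -0.77  1.91  0.27  1.01 -1.21]
1460 [0.42379237 0.30559712 0.06002233] [0.45746177 0.33968608 0.07917064] [0.44096265 0.32416141 0.07617988]
white 547 [0.44036068 0.32264172 0.07681351]
```

Call:
jog_arm --motion '[[[0, 0, 0], [0.011, -0.001, 0.03], 0], [[0, 0, 0], [0, 0, 0.03], 0], [[0, 0, 0], [0, 0, 0.03], 0], [[0, 0, 0], [0, 0, 0.015], 0], [[0, 0, 0], [0, 0, 0], 0], [[0, 0, 0], [0, 0, 0.005], 0], [[0, 0, 0], [0, 0, 0.005], 0], [[0, 0, 0], [0, 0, 0], 0]]'

```text
clock: 4.48
tcp_pos: [0.4436, 0.3243, 0.0984]
tcp_rot: [3.14, -0.001, 1.339]
force: [-0.3, -0.5, 0.2]
grip_width: -0.0001
finger_force: 0.0
```

Call:
jog_arm --motion '[[[0, 0, 0], [-0.003, -0.002, 0], 0], [[0, 0, 0], [0, 0, 0.004], 0], [[0, 0, 0], [0, 0, 0.004], 0], [[0, 0, 0], [0, 0, 0], 0]]'

```text
clock: 4.82
tcp_pos: [0.4402, 0.3213, 0.089]
tcp_rot: [-3.141, 0.0, 1.339]
force: [-0.0, 0.5, 1.6]
grip_width: 0.0002
finger_force: 0.0
```

Call:
jog_arm --motion '[[[0, 0, 0], [0, 0, 0.003], 0], [[0, 0, 0], [0, 0, 0.003], 0], [[0, 0, 0], [0, 0, 0.002], 0], [[0, 0, 0], [0, 0, 0], 0], [[0, 0, 0], [0, 0, 0], 0]]'

```text
clock: 5.23
tcp_pos: [0.4403, 0.3216, 0.0813]
tcp_rot: [-3.141, -0.0, 1.339]
force: [-0.2, -0.4, -0.7]
grip_width: 0.0002
finger_force: 0.0
```

Call:
jog_arm --motion '[[[0, 0, 0], [0, 0, 0.002], 0], [[0, 0, 0], [0, 0, 0.001], 0], [[0, 0, 0], [0, 0, 0], 0]]'

```text
clock: 5.48
tcp_pos: [0.4407, 0.322, 0.0806]
tcp_rot: [3.14, 0.0, 1.339]
force: [-11.7, -12.0, 47.9]
grip_width: 0.0004
finger_force: 23.9
```

Run:
```python
from h import *
s=ctrl.get_state();print(s["tcp_pos"],s["force"])
p,d,c=snap("wrist");cv2.imwrite("pics/w2.png",p)
```

```text
[0.44065699 0.32195503 0.08064058] [-11.73257526 -11.96395212  47.87843133]
```

View pics/w2.png

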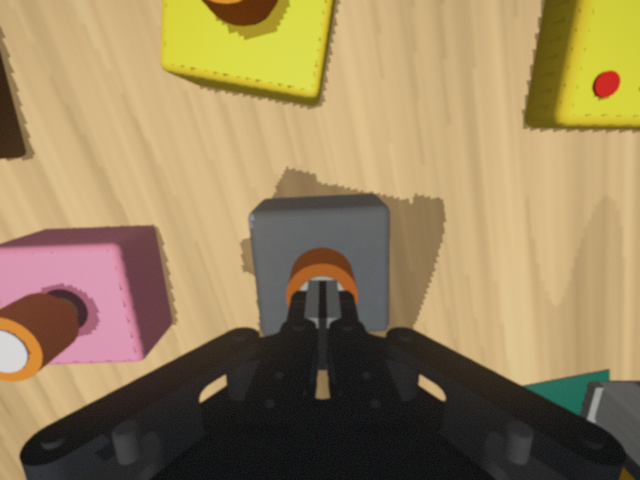

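The wrist view shows the closed fingers on the orange plug in the grey block at (322,285), against a firm stop at about 48 N. I'll back off and verify.

Call:
jog_arm --motion '[[[0, 0, 0], [0, 0, 0], 0], [[0, 0, 0], [0, 0, -0.004], 0], [[0, 0, 0], [0, 0, -0.03], 0], [[0, 0, 0], [0, 0, -0.04], 0], [[0, 0, 0], [0, 0, -0.04], 0], [[0, 0, 0], [0, 0, -0.02], 0], [[0, 0, 0], [0, 0, 0], 0]]'

```text
clock: 6.12
tcp_pos: [0.4418, 0.3231, 0.2172]
tcp_rot: [3.137, -0.005, 1.339]
force: [1.0, 0.3, 0.3]
grip_width: 0.0004
finger_force: 0.0
```

Run:
```python
from h import *
s=ctrl.get_state();print(s["tcp_pos"],s["tcp_rot"],s["force"])
p,d,c=snap("wrist");W=cloud(d,c)
b,g,r=[p[...,i].astype(int) for i in range(3)]
def st(p,W,d,n):
    b,g,r=[p[...,i].astype(int) for i in range(3)]
    nr=(abs(W[...,0]-.441)<.05)&(abs(W[...,1]-.322)<.05)&(d>0)
    m=nr&(W[...,2]>.06)&(W[...,2]<.1)&(r>150)&(b>130)
    k=nr&(W[...,2]>.03)&(W[...,2]<.055)&(abs(r-b)<40)&(r<150)
    print(n,np.median(W[m],0),np.median(W[k],0)[2])
st(p,W,d,"now");z=np.load("w1.npz");st(z["p"],z["W"],z["d"],"before")
```

```text
[0.44178811 0.32314635 0.21715406] [ 3.13675586 -0.00468165  1.33898718] [1.01237379 0.30020364 0.32642213]
now [0.44031734 0.32257502 0.0696172 ] 0.043477445421407745
before [0.44036068 0.32264172 0.07681351] 0.04347543956723443
```

Call:
jog_arm --motion '[[[0, 0, 0], [0, 0, -0.04], 30], [[0, 0, 0], [0, 0, -0.04], 30], [[0, 0, 0], [-0.03, 0.021, -0.03], 30], [[0, 0, 0], [-0.03, 0.021, 0], 60], [[0, 0, 0], [-0.03, 0.021, 0], 60], [[0, 0, 0], [-0.03, 0.021, 0], 60], [[0, 0, 0], [-0.03, 0.021, 0], 60], [[0, 0, 0], [-0.03, 0.021, 0], 60], [[0, 0, 0], [-0.03, 0.021, 0], 60], [[0, 0, 0], [-0.03, 0.021, 0], 60], [[0, 0, 0], [-0.028, 0.019, 0], 60], [[0, 0, 0], [-0.029, 0.019, 0], 60]]'

```text
clock: 7.17
tcp_pos: [0.571, -0.0127, 0.3175]
tcp_rot: [-3.14, 0.001, 1.339]
force: [0.4, 1.2, 0.8]
grip_width: 0.0513
finger_force: 0.0
```

Call:
jog_arm --motion '[[[0, 0, 0], [-0.029, 0.019, 0], 60], [[0, 0, 0], [0, 0, 0], 60], [[0, 0, 0], [0, 0, 0], 60]]'

```text
clock: 7.42
tcp_pos: [0.5827, -0.0455, 0.317]
tcp_rot: [-3.139, 0.0, 1.336]
force: [-0.4, 0.6, -0.4]
grip_width: 0.0513
finger_force: 0.0
```

Run:
```python
from h import *
s=ctrl.get_state();print(s["tcp_pos"],s["tcp_rot"],s["joints"].round(2))
p,d,c=snap("wrist");cv2.imwrite("pics/w3.png",p);W=cloud(d,c);np.savez("w3.npz",p=p,d=d,W=W)
b,g,r=[p[...,i].astype(int) for i in range(3)]
m=(r>100)&(g<70)&(b<70)&(W[...,2]>.15)&(d>0)
q=W[m];print(len(q),q.min(0),q.max(0))
t=q[q[:,2]>.219];print(cv2.minEnclosingCircle((t[:,:2]*1000).astype(np.float32)),np.median(t,0))
```

```text
[ 0.58271563 -0.04547015  0.3170148 ] [-3.13913486e+00  3.23166112e-04  1.33555464e+00] [ 0.44  0.27 -0.57  1.69  0.15  1.23 -0.41]
709 [ 0.57252176 -0.05596176  0.15307981] [ 0.59363352 -0.03426121  0.22576079]
((582.9500732421875, -45.0401611328125), 11.100553512573242) [ 0.58317191 -0.04452869  0.22363672]
```

View pics/w3.png

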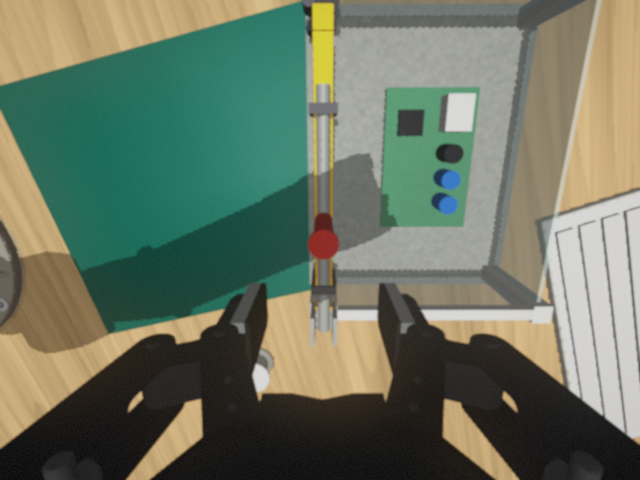

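The handle cap is at (323,243) in the picture, which is (0.583, -0.045) in the world. The gate lies along the image vertical, so the tool's yaw matches. I'll descend and grip.

Call:
jog_arm --motion '[[[0, 0, 0], [0, 0, 0.03], 60], [[0, 0, 0], [0, 0, 0.03], 60], [[0, 0, 0], [0, 0, 0.03], 60], [[0, 0, 0], [0, 0, 0.02], 60], [[0, 0, 0], [0, 0, 0.01], 60], [[0, 0, 0], [0, 0, 0.0], 60], [[0, 0, 0], [0, 0, 0.0], 60]]'

```text
clock: 8.05
tcp_pos: [0.5829, -0.0424, 0.1993]
tcp_rot: [-3.141, -0.0, 1.34]
force: [-0.0, -0.1, 1.0]
grip_width: 0.0514
finger_force: 0.0
```

Call:
jog_arm --motion '[[[0, 0, 0], [-0.002, 0, 0.005], 60], [[0, 0, 0], [0, 0, 0], 60], [[0, 0, 0], [0, 0, 0], 30], [[0, 0, 0], [0, 0, 0], 0], [[0, 0, 0], [0, 0, 0], 0], [[0, 0, 0], [0, 0, 0], 0], [[0, 0, 0], [0, 0, 0], 0], [[0, 0, 0], [0, 0, 0], 0]]' --newtons 50

```text
clock: 8.72
tcp_pos: [0.5826, -0.0454, 0.1941]
tcp_rot: [3.141, -0.0, 1.339]
force: [1.4, -0.8, 2.7]
grip_width: 0.0161
finger_force: 51.5
```

Gripped (16 mm). Next, lift 10 mm.

Call:
jog_arm --motion '[[[0, 0, 0], [0, 0, -0.003], 0], [[0, 0, 0], [0, 0, -0.003], 0], [[0, 0, 0], [0, 0, -0.003], 0], [[0, 0, 0], [0, 0, -0.001], 0], [[0, 0, 0], [0, 0, 0], 0], [[0, 0, 0], [0, 0, 0], 0]]'

```text
clock: 9.22
tcp_pos: [0.5824, -0.0453, 0.2039]
tcp_rot: [3.141, -0.0, 1.339]
force: [2.1, -0.7, -1.6]
grip_width: 0.0163
finger_force: 52.4
```

Call:
jog_arm --motion '[[[0, 0, 0], [0.004, 0, 0], 0], [[0, 0, 0], [0.004, 0, 0], 0], [[0, 0, 0], [0.005, 0, 0], 0], [[0, 0, 0], [0.005, 0, 0], 0], [[0, 0, 0], [0.005, 0, 0], 0], [[0, 0, 0], [0.005, 0, 0], 0], [[0, 0, 0], [0.003, 0, 0], 0], [[0, 0, 0], [0, 0, 0], 0], [[0, 0, 0], [0, 0, 0], 0]]'

```text
clock: 9.97
tcp_pos: [0.5896, -0.0145, 0.2039]
tcp_rot: [3.142, -0.001, 1.34]
force: [1.2, 1.3, -1.8]
grip_width: 0.0163
finger_force: 52.4
```

Call:
jog_arm --motion '[[[0, 0, 1.72], [0, -0.0046, 0], 0], [[0, 0, 1.72], [0, -0.0046, 0], 0], [[0, 0, 1.72], [0, -0.0046, 0], 0], [[0, 0, 1.72], [0, -0.0046, 0], 0], [[0, 0, 1.72], [0, -0.0046, 0], 0], [[0, 0, 1.72], [0, -0.0046, 0], 0], [[0, 0, 0], [0, 0, 0], 0]]'

```text
clock: 10.55
tcp_pos: [0.5627, -0.0066, 0.204]
tcp_rot: [-3.142, 0.0, 1.158]
force: [2.5, 0.9, -1.7]
grip_width: 0.016
finger_force: 52.6
```

Call:
jog_arm --motion '[[[0, 0, 1.72], [0, -0.0046, 0], 0], [[0, 0, 1.72], [0, -0.0046, 0], 0], [[0, 0, 1.72], [0, -0.0046, 0], 0], [[0, 0, 1.72], [0, -0.0046, 0], 0], [[0, 0, 0], [0, 0, 0], 0], [[0, 0, 0], [0, 0, 0], 0], [[0, 0, 0], [0, 0, 0], 0], [[0, 0, 0], [0, 0, 0], 0]]'

```text
clock: 11.22
tcp_pos: [0.547, 0.0011, 0.2039]
tcp_rot: [3.141, -0.0, 1.04]
force: [2.8, 0.1, -2.2]
grip_width: 0.0163
finger_force: 52.6
```

Run:
```python
from h import *
s=ctrl.get_state();print(s["tcp_pos"],s["tcp_rot"],s["force"])
# hinge from closed grip (0.5826,-0.0454), yaw 1.339: +0.185 along tool x
y=np.array([np.cos(1.339),np.sin(1.339)]);H=np.array([.5826,-.0454])+.185*y
v=s["tcp_pos"][:2]-H;x=np.array([y[1],-y[0]]);print("hinge",H,"r",np.hypot(*v),"theta",np.arctan2(-v@x,-v@y))
for n in("top","scene","wrist"):
    p,d,c=snap(n);cv2.imwrite(f"pics/{n}9.png",p);W=cloud(d,c);b,g,r=[p[...,i].astype(int) for i in range(3)]
    q=W-np.r_[H,0];gx=q[...,:2]@x;gy=q[...,:2]@y
    m=(r>110)&(g>80)&(b<70)&(d>0)&(gy<.02)&(gy>-.3)&(abs(gx)<.15)&(W[...,2]>.09)&(W[...,2]<.15)
    if m.sum()>20:
        l=cv2.fitLine(np.stack([gx[m],gy[m]],1).astype(np.float32),cv2.DIST_HUBER,0,.01,.01).ravel();print(n,m.sum(),"theta",np.arctan(l[0]/l[1]))
```

```text
[0.54703789 0.00114587 0.20386916] [ 3.14148614e+00 -2.50512877e-04  1.03968558e+00] [ 2.78113591  0.0579743  -2.23106036]
hinge [0.62509934 0.13465223] r 0.15465296500193393 theta 0.2972988143550233
top 97 theta 0.32784277
scene 864 theta 0.30117902
wrist 962 theta 0.2943624
```

View pics/wrist9.png

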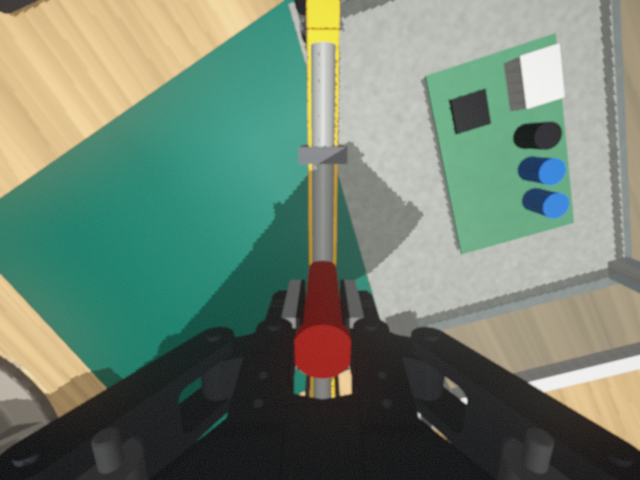

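View pics/top9.png

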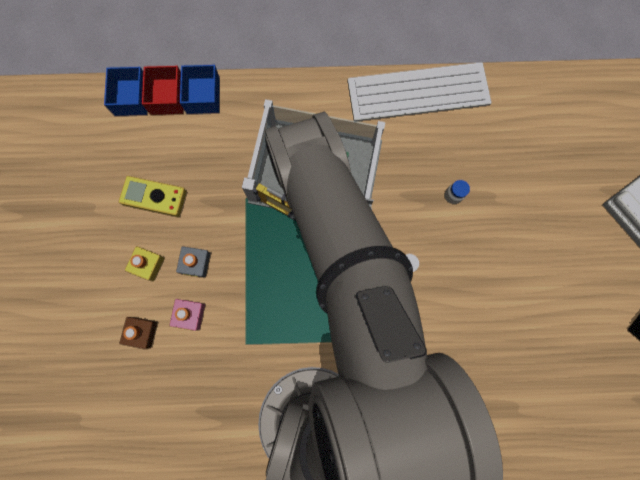

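The wrist view shows the red handle at (322,345) held between the pads, with the gate swung out by about 0.30 rad. In the top view the meter (153,196), jar (459,190) and spool (410,263) haven't moved.

```bash
python3 -c "
from h import *
print(ticket.close_job())"
```

```text
the job is handed in; nothing more can be done
None
```

I pressed the plug fully home, then lifted and drew the bolt clear. The job is handed in with the gate held about 8 cm open (0.30 rad), the handle still gripped, and the spool, multimeter and jar where they were.

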